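# Put the glaze jars back in their holders

### The arm

A 7-joint arm with a two-finger parallel gripper is mounted at the origin on a cart in front of the work surface, level with it; the furniture and walls round the work are solid. World frame = base frame: x ahead of the robot, y to its left, z up, the work surface at z = 0. Lengths are in m, angles in rad, forces in N, time in s.
With the tool pointing down it reaches from about 0.425 to 0.875 m from the base axis. Payload 4.7 kg.
Tool frame: the origin (TCP) lies between the finger pads; the fingertips stand 11 mm ahead of it and the grasp point (between the pads) lies 8 mm behind it; z points along the fingers, y is the direction in which the jaws open and shut (so a half turn about z gives the same grasp; the last joint's range is limited). The gripper opens to 87 mm and grips with 3 to 60 N. Pads are 19 mm wide; open, the fingers measure 117 mm over their backs; the gripper's body (75 mm by 190 mm) begins 51 mm behind the grasp point.
Start: joints at [1.245, 0.321, -0.07, 1.45, 0.023, 1.371, -0.057], TCP at [0.217, -0.613, 0.234] pointing down, gripper open.
Joint ranges: [-2.86, 2.86], [-0.3, 2.09], [-1.38, 1.24], [0.06, 2.45], [-1.56, 4.7], [0.09, 2.05], [-2.69, 2.69]. Speed limits (rad/s): [2.57, 2.57, 3.14, 3.14, 3.14, 3.14, 3.14].

### API

Orientations are given as a rotation vector (axis times angle).
In Python, from bench import ctrl gives the robot as it stands.
- The arm moves only by the tool servo_tool, never from a script. Its argument "series" is a list of rows, each an object with "travel": the shift along the tool's x, y, z in m, a list of three; "angular": the turn, a rotation vector about the tool's x, y, z in rad, a list of three. A call has 1 to 5 rows; each row shifts and turns the commanded pose from where the row before left it, along the tool's axes as they then stand; what a row does not reach is not made up. A row lasts 1/10 s, in which the tool goes at most 50 mm and 8.59 degrees, less where a joint would pass 70% of its speed; a pose out of reach is approached as far as the arm can. A call with a gripper value outside its range is refused whole. "claw" is the finger opening in m, from 0 to 0.087, set as the call begins (left out, the last holds). The fingers move at their own pace and stop on an object; "squeeze" is the grip in N (left out, the last holds). Time passes only in rows, so rows that do not move let the fingers close. It gives the time, the measured TCP pose, the force and the opening at its end, in the units of the state.
- ctrl.get_state(): the state, without advancing time (a new reading comes with each control period).
- ctrl.get_image(name): name is "side" or "top"; returns the picture (400x640x3 uint8, red, green, blue); there is no depth.
- ctrl.calibration(name): a dict with "fx", "fy", "cx", "cy" (pixels), "rvec" (rotation vector, rad) and "tvec" (3), from world to camera coordinates, as OpenCV has them. Camera axes: x right, y down, z forward; pixel columns grow to the right and rows downward; lengths in m; the calibration is good to about 2 mm. A picture is of the moment at which its call begins. calibration takes no time and is no camera call.
- ctrl.close_job(): hands the job in, once; it reports no verdict.
The state is a dict: "time": time; "joint_positions": joint angles; "qd": joint speeds; "joint_torque": joint torques, N m; "position": TCP position; "tool_rot": TCP orientation; "ft_force": force on the tool from outside, world axes, zero at the start; "torque": the same for the moment, N m; "grip_width": opening from 0.0 (shut) to 1.0 (fully open).
Only numpy, scipy, OpenCV 4.12 (cv2) and the standard library are available. Lean on these libraries where they do the work, as an engineer would, in place of code of your own. Each camera call takes 0.05 s, during which the arm holds its last target.

### The job

Put the four glaze jars away, each upright in the well of a wooden jar holder of its own size: the small jar in the small holder, the large jar in the large holder, and the two middle-sized jars in the two middle-sized holders, one each. Leave the open water tub and the stamp block where they stand.

Things in the scene. Friction and masses are not known exactly. Their poses are not given: they have to be found in the camera images.
- small_jar: The small glaze jar: upright round white jar with a blue screw lid, widest diameter 45 mm, 56 mm tall; the body is cylindrical up to 40 mm, above it the fixed lid of diameter 38 mm. Loose, upright at the start. Origin: centre of its underside (to 1 mm), z up along its axis.
- medium_jar_a: A medium glaze jar: upright round white jar with a rust screw lid, widest diameter 57 mm, 68 mm tall; the body is cylindrical up to 49 mm, above it the fixed lid of diameter 49 mm. Loose, upright at the start. Origin: centre of its underside (to 1 mm), z up along its axis. Either of the two medium jars may go in either of the two medium holders, one each.
- medium_jar_b: A medium glaze jar: upright round white jar with a green screw lid, widest diameter 57 mm, 68 mm tall; the body is cylindrical up to 49 mm, above it the fixed lid of diameter 49 mm. Loose, upright at the start. Origin: centre of its underside (to 1 mm), z up along its axis. Either of the two medium jars may go in either of the two medium holders, one each.
- large_jar: The large glaze jar: upright round white jar with a cream screw lid, widest diameter 64 mm, 82 mm tall; the body is cylindrical up to 59 mm, above it the fixed lid of diameter 55 mm. Loose, upright at the start. Origin: centre of its underside (to 1 mm), z up along its axis.
- small_holder: The small jar holder: low round dish of wood, fixed to the table, lined with cork: round well of diameter 60 mm inside a plain upright wall, outer diameter 74 mm, rim 16 mm above the table, well floor 6 mm above the table. Origin: on its axis at the table top, z up; its yaw has no meaning.
- medium_holder_a: A medium jar holder: low round dish of wood, fixed to the table, lined with cork: round well of diameter 72 mm inside a plain upright wall, outer diameter 88 mm, rim 16 mm above the table, well floor 6 mm above the table. Origin: on its axis at the table top, z up; its yaw has no meaning. Either of the two medium jars may go in either of the two medium holders, one each.
- medium_holder_b: A medium jar holder: low round dish of wood, fixed to the table, lined with cork: round well of diameter 72 mm inside a plain upright wall, outer diameter 88 mm, rim 16 mm above the table, well floor 6 mm above the table. Origin: on its axis at the table top, z up; its yaw has no meaning. Either of the two medium jars may go in either of the two medium holders, one each.
- large_holder: The large jar holder: low round dish of wood, fixed to the table, lined with cork: round well of diameter 84 mm inside a plain upright wall, outer diameter 104 mm, rim 16 mm above the table, well floor 6 mm above the table. Origin: on its axis at the table top, z up; its yaw has no meaning.
- water_tub: Bystander: open grey tub without a lid, diameter 76 mm, 58 mm tall, loose. Not a jar; leave it where it is. Origin: centre of its underside.
- stamp_block: Bystander: small wooden stamp, block 37 x 42 mm and 24 mm tall with a turned knob on top, 46 mm tall in all, loose. Leave it where it is. Origin: centre of its underside.
Not all that is in view belongs to the job. What is shaped like the large_jar but orange is not meant. What is shaped like the medium_jar_b but purple is not meant.

How it is judged:
By the outcome, as a careful person would: the job done as asked, in the order asked, and still so for the second after the job is handed in, with the robot touching nothing.
It also fails if it takes over 128 s, if anything falls off the work surface, if the arm or the gripper's body presses on something with over 40 N, if the wrist force passes 120 N, or if a joint passes its speed limit or range.

## Working session

There is one attempt and no reset: what is moved stays moved. The work goes in short steps, Python scripts to look and compute and a tool call to move; the robot and the scene stay as the last step left them, time stands still between calls to the robot, and variables do not carry over. Pictures are saved under pics/ and viewed, and the job is handed in when it is done.

Besides the shell and the picture viewer there is one more tool, called after "Call:" by a JSON object that holds its "fn" and its "kwargs". servo_tool: Moves the arm, as the interface text tells. Its arguments: {"type":"object","properties":{"series":{"type":"array","items":{"type":"object","properties":{"travel":{"type":"array","items":{"type":"number"}},"angular":{"type":"array","items":{"type":"number"}}}}},"claw":{"type":"number"},"squeeze":{"type":"number"}},"required":["series"]}

```bash
mkdir -p pics; ls
python3 - <<'E'
from bench import ctrl
import cv2
for n in("top","side"):
    im=ctrl.get_image(n); cv2.imwrite(f"pics/{n}0.png",im[:,:,::-1]); print(ctrl.calibration(n))
s=ctrl.get_state(); print(s)
E
```

```text
pics
{'fx': 436.2271133446434, 'fy': 436.2271133446434, 'cx': 317.3296906128175, 'cy': 202.53294004800898, 'rvec': array([ 2.09754708, -2.11787329,  0.23473647]), 'tvec': array([-0.01605993,  0.52913096,  1.2850572 ])}
{'fx': 429.04957616001633, 'fy': 429.04957616001633, 'cx': 327.0809890456301, 'cy': 198.02069486777083, 'rvec': array([ 0.6972065 , -2.45065343,  1.37741954]), 'tvec': array([0.43915676, 0.17492628, 1.00577222])}
{'time': 0.1, 'joint_positions': array([ 1.24511824,  0.32176339, -0.07005924,  1.45155971,  0.02260928,
        1.3707822 , -0.05695481]), 'qd': array([ 3.84372415e-07,  2.16468499e-04, -1.44814730e-05, -2.55732796e-03,
       -1.55799803e-03,  6.17311982e-05, -6.71781691e-04]), 'joint_torque': array([ 3.99181072e-04, -4.92568767e+01, -4.05565482e-01, -3.13396204e+01,
       -6.40170439e-02,  3.94791516e-02,  4.07672189e-05]), 'position': array([ 0.2164101 , -0.61241395,  0.23255786]), 'tool_rot': array([-3.09472240e+00, -5.30798455e-01,  6.27019191e-04]), 'ft_force': array([ 0.53120872, -0.78314175, -0.56447553]), 'torque': array([-0.01329961,  0.00473873,  0.02599853]), 'grip_width': 1.0023999949515467}
```

View pics/top0.png

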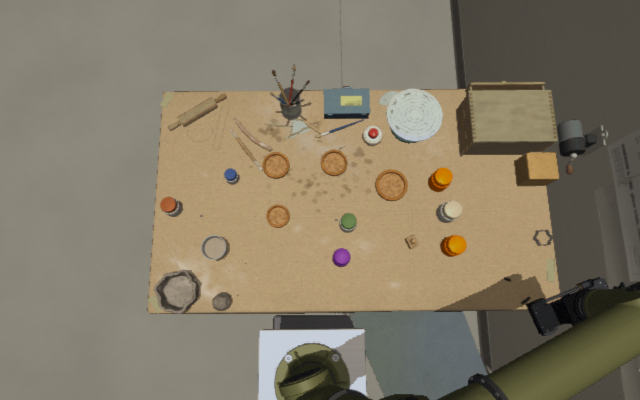

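View pics/side0.png

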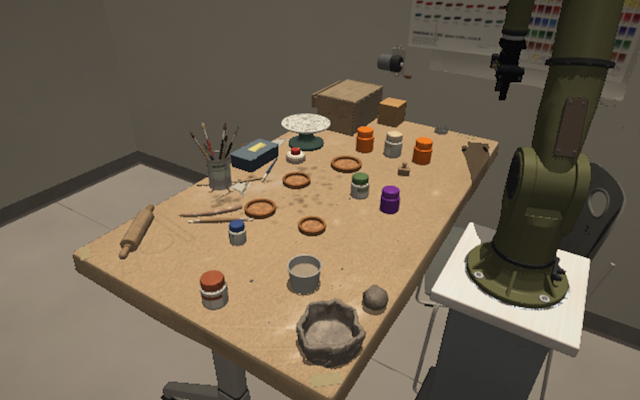

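Run:
```python
import cv2
im=cv2.imread("pics/top0.png")
c=im[140:275,150:310]; cv2.imwrite("pics/c1.png",cv2.resize(c,None,fx=4.5,fy=4.3,interpolation=cv2.INTER_CUBIC) if 0 else cv2.resize(c,None,fx=4,fy=4,interpolation=cv2.INTER_CUBIC))
c=im[120:275,310:480]; cv2.imwrite("pics/c2.png",cv2.resize(c,None,fx=3.8,fy=3.8,interpolation=cv2.INTER_CUBIC) if 0 else cv2.resize(im[135:275,310:480],None,fx=4,fy=4,interpolation=cv2.INTER_CUBIC))
```

```text
(no output)
```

View pics/c1.png

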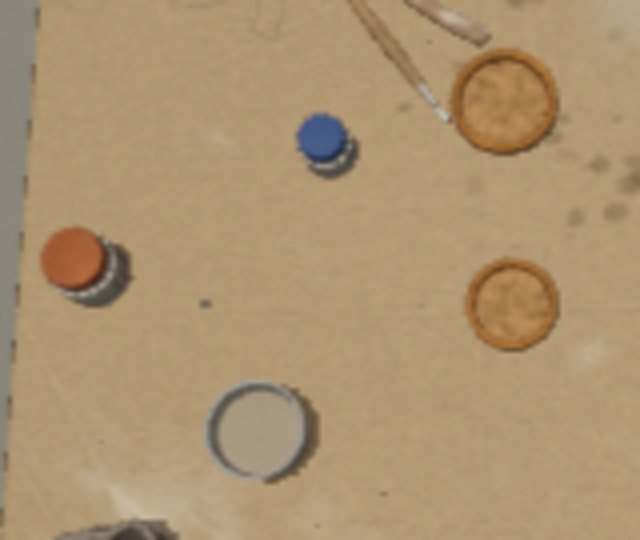

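View pics/c2.png

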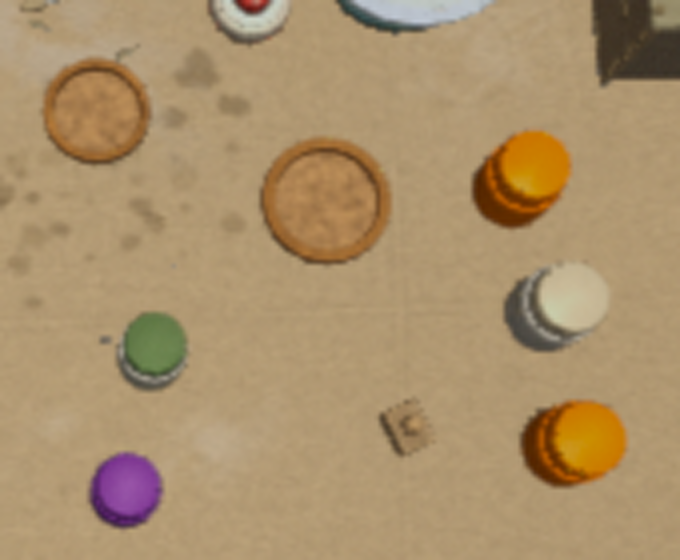

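```bash
cat > h.py <<'E'
import numpy as np,cv2
from bench import ctrl
def w(n,u,v,z):
    c=ctrl.calibration(n);R=cv2.Rodrigues(c['rvec'])[0];t=c['tvec']
    d=R.T@np.array([(u-c['cx'])/c['fx'],(v-c['cy'])/c['fy'],1]);o=-R.T@t
    return (o+d*(z-o[2])/d[2])[:3]
def px(n,p):
    c=ctrl.calibration(n);K=np.array([[c['fx'],0,c['cx']],[0,c['fy'],c['cy']],[0,0,1]])
    return cv2.projectPoints(np.array([p],float),c['rvec'],c['tvec'],K,None)[0].ravel()
E
cat > m.py <<'E'
from h import *
o1=(150,140);o2=(310,135)
L=dict(small_jar=(o1,322,138,.056),rust=(o1,73,259,.068),HmA=(o1,505,101,.016),Hs=(o1,512,304,.016),tub=(o1,259,430,.058),
HmB=(o2,97,110,.016),HL=(o2,326,200,.016),green=(o2,155,344,.068),cream=(o2,570,299,.082),or1=(o2,532,165,.082),or2=(o2,584,440,.082),purple=(o2,126,486,.068))
for k,(o,u,v,z) in L.items():
    u=(u+.5)/4-.5+o[0];v=(v+.5)/4-.5+o[1]
    p=w("top",u,v,z); print(k,p.round(4),round(np.hypot(*p[:2]),3),np.degrees(np.arctan2(p[1],p[0])).round(0),"side px",px("side",p).round(1))
E
python3 m.py
python3 - <<'E'
import cv2
im=cv2.imread("pics/side0.png")
cv2.imwrite("pics/s1.png",cv2.resize(im[110:320,190:450],None,fx=2.8,fy=2.8,interpolation=cv2.INTER_CUBIC))
E
```

```text
small_jar [0.6229 0.2506 0.056 ] 0.671 22.0 side px [237.1 222.1]
rust [0.5252 0.4347 0.068 ] 0.682 40.0 side px [212.8 275.5]
HmA [0.6644 0.1116 0.016 ] 0.674 10.0 side px [260.3 205.4]
Hs [0.4971 0.1043 0.016 ] 0.508 12.0 side px [312.  222.7]
tub [0.3944 0.2899 0.058 ] 0.49 36.0 side px [305.4 262.7]
HmB [ 0.672  -0.0764  0.016 ] 0.676 -6.0 side px [296.3 177.5]
HL [ 0.5949 -0.2587  0.016 ] 0.649 -24.0 side px [346.1 161.6]
green [ 0.4697 -0.1146  0.068 ] 0.484 -14.0 side px [360.4 174.9]
cream [ 0.4987 -0.4271  0.082 ] 0.657 -41.0 side px [394.6 133.2]
or1 [ 0.6038 -0.4061  0.082 ] 0.728 -34.0 side px [364.8 128.6]
or2 [ 0.3921 -0.4293  0.082 ] 0.581 -48.0 side px [424.  139.9]
purple [ 0.3628 -0.0903  0.068 ] 0.374 -14.0 side px [390.6 188.5]
```

View pics/s1.png

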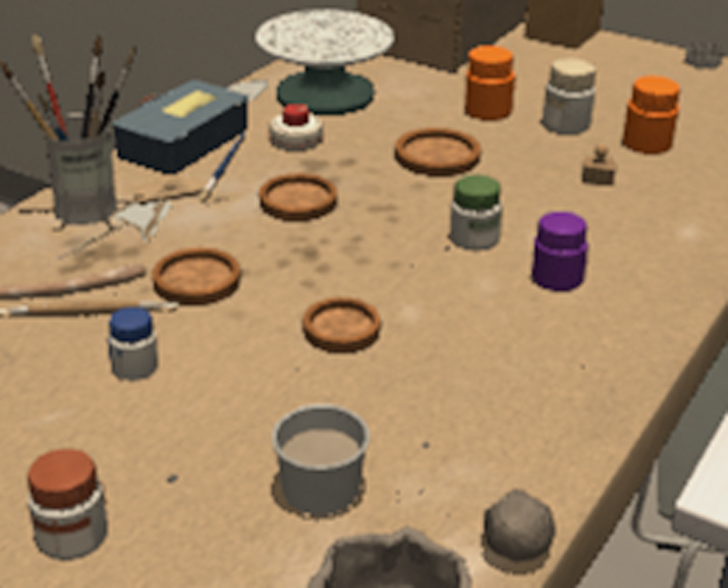

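Call:
{"fn": "servo_tool", "kwargs": {"series": [{"angular": [0,0,0.1133]},{"angular": [0,0,0.1133]},{"angular": [0,0,0.1133]},{"travel": [0.04,-0.02,0.01]},{"travel": [0.04,-0.025,0.01]}], "claw": 0.087, "squeeze": 25}}

```text
$.series[0]: bad value
```

Call:
{"fn": "servo_tool", "kwargs": {"series": [{"travel": [0,0,0],"angular": [0,0,0.1133]},{"travel": [0,0,0],"angular": [0,0,0.1133]},{"travel": [0,0,0],"angular": [0,0,0.1133]},{"travel": [0.04,-0.02,0.01],"angular": [0,0,0]},{"travel": [0.04,-0.025,0.01],"angular": [0,0,0]}], "claw": 0.087, "squeeze": 25}}

```text
time: 0.6
position: [0.2954, -0.5688, 0.213]
tool_rot: [3.141, -0.008, -0.001]
ft_force: [1.0, -0.2, 0.4]
grip_width: 0.997
```

Call:
{"fn": "servo_tool", "kwargs": {"series": [{"travel": [0.039,-0.0275,0.01],"angular": [0,0,0]},{"travel": [0.039,-0.0275,0.01],"angular": [0,0,0]},{"travel": [0.039,-0.0275,0.01],"angular": [0,0,0]},{"travel": [0.039,-0.0275,0.01],"angular": [0,0,0]},{"travel": [0.039,-0.0275,0.01],"angular": [0,0,0]}]}}

```text
time: 1.1
position: [0.4927, -0.429, 0.1628]
tool_rot: [-3.141, 0.0, 0.001]
ft_force: [0.0, 0.1, 0.5]
grip_width: 1.0
```

Call:
{"fn": "servo_tool", "kwargs": {"series": [{"travel": [0.008,-0.004,0.02],"angular": [0,0,0]},{"travel": [0,0,0],"angular": [0,0,0]},{"travel": [0,0,0],"angular": [0,0,0]}]}}

```text
time: 1.4
position: [0.4982, -0.4272, 0.1429]
tool_rot: [-3.141, 0.002, 0.004]
ft_force: [-0.6, -0.5, -0.2]
grip_width: 1.0
```

Call:
{"fn": "servo_tool", "kwargs": {"series": [{"travel": [0,0,0.03],"angular": [0,0,0]},{"travel": [0,0,0.03],"angular": [0,0,0]},{"travel": [0,0,0.03],"angular": [0,0,0]},{"travel": [0,0,0.019],"angular": [0,0,0]},{"travel": [0,0,0],"angular": [0,0,0]}]}}

```text
time: 1.9
position: [0.4959, -0.4276, 0.0323]
tool_rot: [-3.14, 0.006, 0.007]
ft_force: [-0.2, -0.4, -0.3]
grip_width: 1.0
```

Call:
{"fn": "servo_tool", "kwargs": {"series": [{"travel": [0,0,0],"angular": [0,0,0]},{"travel": [0,0,0],"angular": [0,0,0]},{"travel": [0,0,0],"angular": [0,0,0]},{"travel": [0,0,0],"angular": [0,0,0]},{"travel": [0,0,0],"angular": [0,0,0]}], "claw": 0.05, "squeeze": 25}}

```text
time: 2.4
position: [0.5004, -0.4294, 0.0369]
tool_rot: [3.136, -0.002, 0.005]
ft_force: [-0.8, -5.9, 5.5]
grip_width: 0.702
```

Call:
{"fn": "servo_tool", "kwargs": {"series": [{"travel": [0,0,0],"angular": [0,0,0]},{"travel": [0,0,0],"angular": [0,0,0]},{"travel": [0,0,-0.01],"angular": [0,0,0]},{"travel": [0,0,-0.02],"angular": [0,0,0]},{"travel": [0,0,-0.03],"angular": [0,0,0]}]}}

```text
time: 2.9
position: [0.4976, -0.423, 0.0916]
tool_rot: [-3.135, -0.002, 0.01]
ft_force: [-0.0, -0.3, -4.2]
grip_width: 0.7
```

Call:
{"fn": "servo_tool", "kwargs": {"series": [{"travel": [0,0,-0.03],"angular": [0,0,0]},{"travel": [0,0,-0.03],"angular": [0,0,0]},{"travel": [0,0,0],"angular": [0,0,0]},{"travel": [0,0,0],"angular": [0,0,0]}]}}

```text
time: 3.3
position: [0.4994, -0.4251, 0.1536]
tool_rot: [-3.14, -0.001, 0.002]
ft_force: [-0.4, 1.6, -4.9]
grip_width: 0.698
```

```bash
cat > snap.py <<'E'
from h import *
import sys
k=sys.argv[1]
for n in("top","side"):
    cv2.imwrite(f"pics/{n}{k}.png",ctrl.get_image(n)[:,:,::-1])
s=ctrl.get_state();print(s['time'],s['position'].round(4),s['tool_rot'].round(3),s['ft_force'].round(1),s['grip_width'])
E
python3 snap.py 1
```

```text
3.4 [ 0.4983 -0.4248  0.1517] [-3.138e+00 -1.000e-03  6.000e-03] [-0.3 -0.1 -4. ] 0.6969728625302336
```

View pics/side1.png

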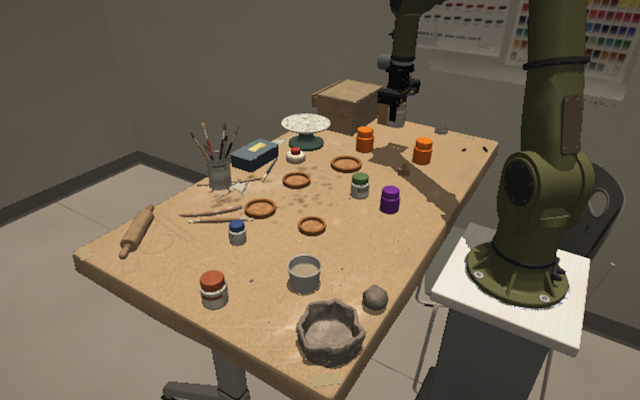

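Call:
{"fn": "servo_tool", "kwargs": {"series": [{"travel": [0.019,-0.0336,0],"angular": [0,0,0]},{"travel": [0.019,-0.0336,0],"angular": [0,0,0]},{"travel": [0.019,-0.0336,0],"angular": [0,0,0]},{"travel": [0.019,-0.0336,0],"angular": [0,0,0]},{"travel": [0.019,-0.0336,0],"angular": [0,0,0]}]}}

```text
time: 3.9
position: [0.5938, -0.2562, 0.1518]
tool_rot: [-3.14, 0.0, 0.007]
ft_force: [0.5, -0.8, -4.0]
grip_width: 0.701
```

Call:
{"fn": "servo_tool", "kwargs": {"series": [{"travel": [0,0,0.03],"angular": [0,0,0]},{"travel": [0,0,0.03],"angular": [0,0,0]},{"travel": [0,0,0.01],"angular": [0,0,0]},{"travel": [0,0,0],"angular": [0,0,0]},{"travel": [0,0,0],"angular": [0,0,0]}]}}

```text
time: 4.4
position: [0.5948, -0.2588, 0.0848]
tool_rot: [-3.141, 0.001, -0.0]
ft_force: [0.2, 0.9, -3.0]
grip_width: 0.697
```

```bash
python3 snap.py 2
python3 - <<'E'
import cv2
a=cv2.imread("pics/top2.png")[130:230,340:440];b=cv2.imread("pics/side2.png")[90:190,290:410]
a=cv2.resize(a,(400,400),interpolation=2);b=cv2.resize(b,(480,400),interpolation=2)
cv2.imwrite("pics/c2b.png",cv2.resize(cv2.hconcat([a,b]),(792,360)))
E
```

```text
4.5 [ 0.5957 -0.2591  0.0862] [ 3.141e+00 -1.000e-03  4.000e-03] [-0.4  0.2 -4.1] 0.6980820221998318
```

View pics/c2b.png

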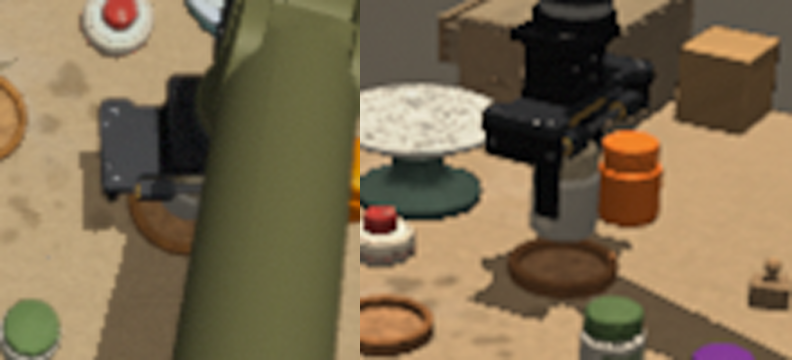

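Call:
{"fn": "servo_tool", "kwargs": {"series": [{"travel": [0,0,0.02],"angular": [0,0,0]},{"travel": [0,0,0.012],"angular": [0,0,0]},{"travel": [0,0,0.006],"angular": [0,0,0]},{"travel": [0,0,0.004],"angular": [0,0,0]},{"travel": [0,0,0],"angular": [0,0,0]}]}}

```text
time: 5.0
position: [0.5951, -0.2585, 0.0432]
tool_rot: [3.141, -0.0, 0.001]
ft_force: [-0.1, -0.4, -4.1]
grip_width: 0.699
```

Call:
{"fn": "servo_tool", "kwargs": {"series": [{"travel": [0,0,0.002],"angular": [0,0,0]},{"travel": [0,0,0],"angular": [0,0,0]}]}}

```text
time: 5.2
position: [0.5955, -0.2587, 0.0428]
tool_rot: [3.141, -0.0, 0.003]
ft_force: [-4.0, 1.1, 5.6]
grip_width: 0.698
```

Contact with the well floor. Release and rise.

Call:
{"fn": "servo_tool", "kwargs": {"series": [{"travel": [0,0,0],"angular": [0,0,0]},{"travel": [0,0,0],"angular": [0,0,0]},{"travel": [0,0,0],"angular": [0,0,0]},{"travel": [0,0,-0.02],"angular": [0,0,0]},{"travel": [0,0,-0.03],"angular": [0,0,0]}], "claw": 0.085}}

```text
time: 5.7
position: [0.5931, -0.2578, 0.0888]
tool_rot: [-3.14, 0.0, 0.006]
ft_force: [0.8, -0.7, -0.4]
grip_width: 0.964
```

Call:
{"fn": "servo_tool", "kwargs": {"series": [{"travel": [0,0,-0.04],"angular": [0,0,0]},{"travel": [0,0,-0.03],"angular": [0,0,0]},{"travel": [0,0,0],"angular": [0,0,0]}], "claw": 0.087}}

```text
time: 6.0
position: [0.598, -0.2595, 0.1666]
tool_rot: [3.137, -0.0, 0.015]
ft_force: [0.1, -0.9, 0.1]
grip_width: 0.994
```

Call:
{"fn": "servo_tool", "kwargs": {"series": [{"travel": [-0.025,-0.0288,0],"angular": [0,0,0]},{"travel": [-0.025,-0.0288,0],"angular": [0,0,0]},{"travel": [-0.025,-0.0288,0],"angular": [0,0,0]},{"travel": [-0.025,-0.0288,0],"angular": [0,0,0]},{"travel": [-0.025,-0.0288,0],"angular": [0,0,0]}]}}

```text
time: 6.5
position: [0.4684, -0.1132, 0.1598]
tool_rot: [-3.141, 0.0, 0.001]
ft_force: [0.4, 1.0, 0.4]
grip_width: 1.003
```

Call:
{"fn": "servo_tool", "kwargs": {"series": [{"travel": [0,0,0],"angular": [0,0,0]},{"travel": [0,0,0.03],"angular": [0,0,0]},{"travel": [0,0,0.02],"angular": [0,0,0]},{"travel": [0,0,0],"angular": [0,0,0]},{"travel": [0,0,0],"angular": [0,0,0]}]}}

```text
time: 7.0
position: [0.4699, -0.1147, 0.1105]
tool_rot: [-3.141, 0.001, 0.001]
ft_force: [0.7, 0.3, 0.3]
grip_width: 0.998
```

```bash
python3 snap.py 3
python3 - <<'E'
import cv2
a=cv2.imread("pics/top3.png")[130:280,290:440];b=cv2.imread("pics/side3.png")[90:240,300:450]
a=cv2.resize(a,(400,400),interpolation=2);b=cv2.resize(b,(400,400),interpolation=2)
cv2.imwrite("pics/c3b.png",cv2.hconcat([a,b]))
E
```

```text
7.1 [ 0.4708 -0.1148  0.1116] [ 3.141e+00 -1.000e-03  3.000e-03] [-0.6 -0.1  0.4] 0.9996312931775093
```

View pics/c3b.png

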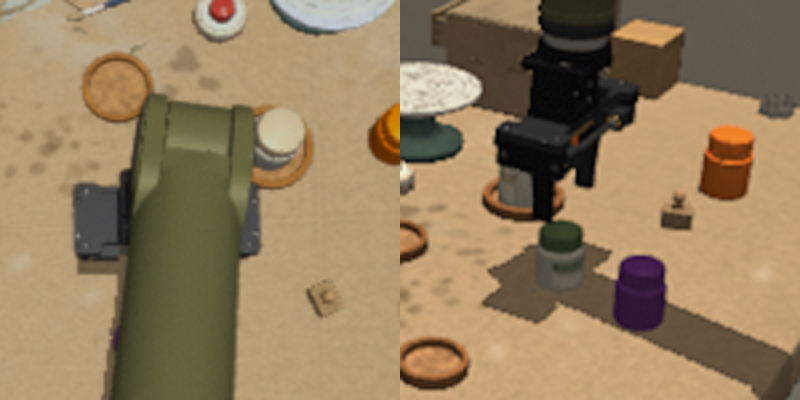

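Call:
{"fn": "servo_tool", "kwargs": {"series": [{"travel": [0,0,0.03],"angular": [0,0,0]},{"travel": [0,0,0.03],"angular": [0,0,0]},{"travel": [0,0,0.023],"angular": [0,0,0]},{"travel": [0,0,0],"angular": [0,0,0]}]}}

```text
time: 7.5
position: [0.468, -0.1141, 0.0257]
tool_rot: [-3.14, 0.0, 0.007]
ft_force: [-0.5, 0.5, 0.8]
grip_width: 1.002
```

Call:
{"fn": "servo_tool", "kwargs": {"series": [{"travel": [0,0,0],"angular": [0,0,0]},{"travel": [0,0,0],"angular": [0,0,0]},{"travel": [0,0,0],"angular": [0,0,0]},{"travel": [0,0,0],"angular": [0,0,0]},{"travel": [0,0,0],"angular": [0,0,0]}], "claw": 0.044}}

```text
time: 8.0
position: [0.4701, -0.1146, 0.0282]
tool_rot: [3.141, 0.0, 0.002]
ft_force: [1.0, -3.9, 1.0]
grip_width: 0.631
```

Call:
{"fn": "servo_tool", "kwargs": {"series": [{"travel": [0,0,0],"angular": [0,0,0]},{"travel": [0,0,0],"angular": [0,0,0]},{"travel": [0,0,-0.01],"angular": [0,0,0]},{"travel": [0,0,-0.02],"angular": [0,0,0]},{"travel": [0,0,-0.03],"angular": [0,0,0]}]}}

```text
time: 8.5
position: [0.4675, -0.1135, 0.0865]
tool_rot: [-3.139, -0.0, 0.008]
ft_force: [1.2, -0.9, -2.3]
grip_width: 0.604
```

Call:
{"fn": "servo_tool", "kwargs": {"series": [{"travel": [0,0,-0.03],"angular": [0,0,0]},{"travel": [0,0,-0.03],"angular": [0,0,0]},{"travel": [0,0,0],"angular": [0,0,0]}]}}

```text
time: 8.8
position: [0.4722, -0.1145, 0.1517]
tool_rot: [3.14, 0.0, 0.011]
ft_force: [1.2, -0.6, -1.9]
grip_width: 0.603
```

Call:
{"fn": "servo_tool", "kwargs": {"series": [{"travel": [0.0404,-0.0076,0],"angular": [0,0,0]},{"travel": [0.0404,-0.0076,0],"angular": [0,0,0]},{"travel": [0.0404,-0.0076,0],"angular": [0,0,0]},{"travel": [0.0404,-0.0076,0],"angular": [0,0,0]},{"travel": [0.0404,-0.0076,0],"angular": [0,0,0]}]}}

```text
time: 9.3
position: [0.672, -0.0758, 0.1454]
tool_rot: [-3.141, 0.0, 0.005]
ft_force: [-0.3, 0.5, -1.6]
grip_width: 0.605
```

Call:
{"fn": "servo_tool", "kwargs": {"series": [{"travel": [0,0,0],"angular": [0,0,0]},{"travel": [0,0,0.03],"angular": [0,0,0]},{"travel": [0,0,0.03],"angular": [0,0,0]},{"travel": [0,0,0.01],"angular": [0,0,0]},{"travel": [0,0,0],"angular": [0,0,0]}]}}

```text
time: 9.8
position: [0.6691, -0.0763, 0.0745]
tool_rot: [-3.141, 0.0, 0.009]
ft_force: [0.0, -0.2, -2.3]
grip_width: 0.6
```

```bash
python3 snap.py 4
python3 - <<'E'
import cv2
a=cv2.imread("pics/top4.png")[100:220,280:400];b=cv2.imread("pics/side4.png")[110:210,240:340]
a=cv2.resize(a,(400,400),interpolation=2);b=cv2.resize(b,(400,400),interpolation=2)
cv2.imwrite("pics/c4b.png",cv2.hconcat([a,b]))
E
```

```text
9.9 [ 0.6719 -0.0765  0.0783] [ 3.142e+00 -0.000e+00  1.000e-03] [ 1.3  0.1 -1.2] 0.6032100555790465
```

View pics/c4b.png

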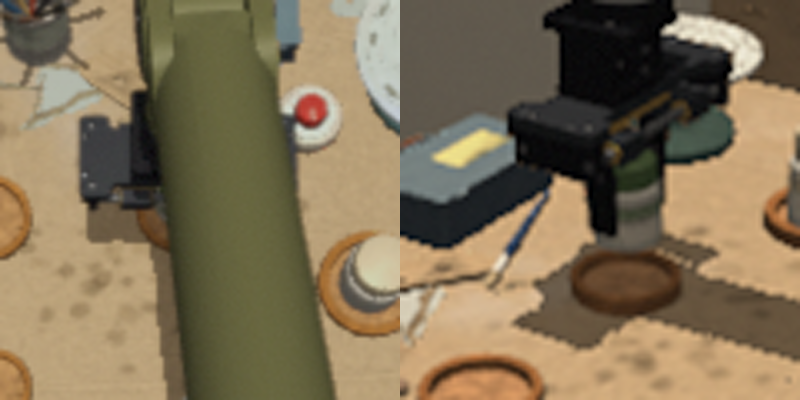

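Call:
{"fn": "servo_tool", "kwargs": {"series": [{"travel": [0,0,0.02],"angular": [0,0,0]},{"travel": [0,0,0.012],"angular": [0,0,0]},{"travel": [0,0,0.006],"angular": [0,0,0]},{"travel": [0,0,0.004],"angular": [0,0,0]},{"travel": [0,0,0],"angular": [0,0,0]}]}}

```text
time: 10.4
position: [0.6716, -0.0764, 0.0355]
tool_rot: [3.142, -0.0, -0.0]
ft_force: [-0.1, -0.8, -2.5]
grip_width: 0.599
```

Call:
{"fn": "servo_tool", "kwargs": {"series": [{"travel": [0,0,0.002],"angular": [0,0,0]},{"travel": [0,0,0],"angular": [0,0,0]}]}}

```text
time: 10.6
position: [0.6724, -0.0764, 0.0344]
tool_rot: [3.141, -0.0, 0.003]
ft_force: [1.5, 0.4, -1.6]
grip_width: 0.598
```

Call:
{"fn": "servo_tool", "kwargs": {"series": [{"travel": [0,0,0.002],"angular": [0,0,0]},{"travel": [0,0,0],"angular": [0,0,0]},{"travel": [0,0,0],"angular": [0,0,0]}]}}

```text
time: 10.9
position: [0.6726, -0.0764, 0.0343]
tool_rot: [3.141, -0.0, 0.003]
ft_force: [-4.3, 0.5, 8.1]
grip_width: 0.6
```

Call:
{"fn": "servo_tool", "kwargs": {"series": [{"travel": [0,0,0],"angular": [0,0,0]},{"travel": [0,0,0],"angular": [0,0,0]},{"travel": [0,0,0],"angular": [0,0,0]},{"travel": [0,0,-0.02],"angular": [0,0,0]},{"travel": [0,0,-0.03],"angular": [0,0,0]}], "claw": 0.082}}

```text
time: 11.4
position: [0.6698, -0.0763, 0.0794]
tool_rot: [-3.141, -0.0, 0.008]
ft_force: [0.2, -0.1, 0.3]
grip_width: 0.917
```

Call:
{"fn": "servo_tool", "kwargs": {"series": [{"travel": [0,0,-0.04],"angular": [0,0,0]},{"travel": [0,0,-0.03],"angular": [0,0,0]},{"travel": [0,0,0],"angular": [0,0,0]}], "claw": 0.087}}

```text
time: 11.7
position: [0.675, -0.0764, 0.1574]
tool_rot: [3.14, -0.0, 0.015]
ft_force: [0.1, 0.7, 0.5]
grip_width: 0.993
```

Call:
{"fn": "servo_tool", "kwargs": {"series": [{"travel": [-0.007,-0.0467,0],"angular": [0,0,0]},{"travel": [-0.007,-0.0467,0],"angular": [0,0,0]},{"travel": [-0.007,-0.0467,0],"angular": [0,0,0]},{"travel": [-0.007,-0.0467,0],"angular": [0,0,0]},{"travel": [-0.007,-0.0467,0],"angular": [0,0,0]}]}}

```text
time: 12.2
position: [0.6358, 0.1587, 0.1506]
tool_rot: [3.141, -0.001, -0.001]
ft_force: [1.5, 0.4, 0.3]
grip_width: 1.005
```

Call:
{"fn": "servo_tool", "kwargs": {"series": [{"travel": [-0.007,-0.0467,0],"angular": [0,0,0]},{"travel": [-0.007,-0.0467,0],"angular": [0,0,0]},{"travel": [0,0,0.03],"angular": [0,0,0]},{"travel": [0,0,0.02],"angular": [0,0,0]},{"travel": [0,0,0],"angular": [0,0,0]}]}}

```text
time: 12.7
position: [0.6199, 0.2495, 0.0969]
tool_rot: [3.139, 0.001, -0.011]
ft_force: [-0.6, 0.1, -0.3]
grip_width: 1.002
```

```bash
python3 snap.py 5
python3 - <<'E'
import cv2
a=cv2.imread("pics/top5.png")[120:280,180:460];b=cv2.imread("pics/side5.png")[140:260,180:300]
a=cv2.resize(a,(490,280),interpolation=2);b=cv2.resize(b,(280,280),interpolation=2)
cv2.imwrite("pics/c5b.png",cv2.hconcat([a,b]))
E
```

```text
12.8 [0.6225 0.25   0.1009] [ 3.141e+00 -1.000e-03 -2.000e-03] [-0.1 -0.8  0.8] 0.9981189392331741
```

View pics/c5b.png

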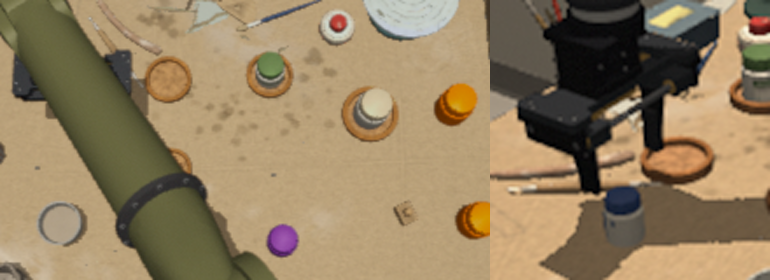

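Call:
{"fn": "servo_tool", "kwargs": {"series": [{"travel": [0,0,0.03],"angular": [0,0,0]},{"travel": [0,0,0.03],"angular": [0,0,0]},{"travel": [0,0,0.018],"angular": [0,0,0]},{"travel": [0,0,0],"angular": [0,0,0]}]}}

```text
time: 13.2
position: [0.6214, 0.2493, 0.0214]
tool_rot: [3.14, -0.001, -0.006]
ft_force: [-0.9, 0.2, -0.4]
grip_width: 0.998
```

Call:
{"fn": "servo_tool", "kwargs": {"series": [{"travel": [0,0,0],"angular": [0,0,0]},{"travel": [0,0,0],"angular": [0,0,0]},{"travel": [0,0,0],"angular": [0,0,0]},{"travel": [0,0,0],"angular": [0,0,0]},{"travel": [0,0,0],"angular": [0,0,0]}], "claw": 0.033}}

```text
time: 13.7
position: [0.623, 0.2506, 0.0242]
tool_rot: [-3.141, 0.0, -0.002]
ft_force: [0.2, -0.3, -0.1]
grip_width: 0.635
```

Call:
{"fn": "servo_tool", "kwargs": {"series": [{"travel": [0,0,0],"angular": [0,0,0]},{"travel": [0,0,0],"angular": [0,0,0]},{"travel": [0,0,-0.01],"angular": [0,0,0]},{"travel": [0,0,-0.02],"angular": [0,0,0]},{"travel": [0,0,-0.03],"angular": [0,0,0]}]}}

```text
time: 14.2
position: [0.6211, 0.2495, 0.0824]
tool_rot: [3.14, 0.0, -0.007]
ft_force: [0.9, -0.4, -1.1]
grip_width: 0.47
```

Call:
{"fn": "servo_tool", "kwargs": {"series": [{"travel": [0,0,-0.03],"angular": [0,0,0]},{"travel": [0,0,-0.03],"angular": [0,0,0]},{"travel": [0,0,0],"angular": [0,0,0]}]}}

```text
time: 14.5
position: [0.6253, 0.2519, 0.1494]
tool_rot: [-3.138, 0.0, -0.013]
ft_force: [0.5, 0.6, -1.0]
grip_width: 0.469
```

Call:
{"fn": "servo_tool", "kwargs": {"series": [{"travel": [-0.0252,0.0292,0],"angular": [0,0,0]},{"travel": [-0.0252,0.0292,0],"angular": [0,0,0]},{"travel": [-0.0252,0.0292,0],"angular": [0,0,0]},{"travel": [-0.0252,0.0292,0],"angular": [0,0,0]},{"travel": [-0.0252,0.0292,0],"angular": [0,0,0]}]}}

```text
time: 15.0
position: [0.4948, 0.1031, 0.1425]
tool_rot: [3.141, -0.0, -0.003]
ft_force: [0.7, -0.6, -0.4]
grip_width: 0.472
```

Call:
{"fn": "servo_tool", "kwargs": {"series": [{"travel": [0,0,0],"angular": [0,0,0]},{"travel": [0,0,0.03],"angular": [0,0,0]},{"travel": [0,0,0.03],"angular": [0,0,0]},{"travel": [0,0,0.01],"angular": [0,0,0]},{"travel": [0,0,0],"angular": [0,0,0]}]}}

```text
time: 15.5
position: [0.4952, 0.1045, 0.0718]
tool_rot: [3.141, 0.001, -0.007]
ft_force: [-1.0, 0.8, -1.5]
grip_width: 0.471
```

```bash
python3 snap.py 6
python3 - <<'E'
import cv2
a=cv2.imread("pics/top6.png")[160:280,220:340];b=cv2.imread("pics/side6.png")[150:250,260:360]
a=cv2.resize(a,(400,400),interpolation=2);b=cv2.resize(b,(400,400),interpolation=2)
cv2.imwrite("pics/c6b.png",cv2.hconcat([a,b]))
E
```

```text
15.6 [0.4973 0.105  0.0742] [-3.141e+00 -1.000e-03 -1.000e-03] [-0.1 -0.1 -1.7] 0.47020089175159924
```

View pics/c6b.png

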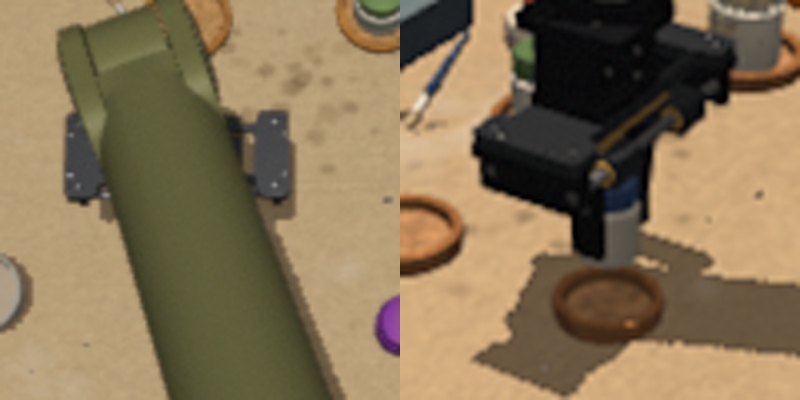

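Call:
{"fn": "servo_tool", "kwargs": {"series": [{"travel": [0,0,0.02],"angular": [0,0,0]},{"travel": [0,0,0.012],"angular": [0,0,0]},{"travel": [0,0,0.006],"angular": [0,0,0]},{"travel": [0,0,0.004],"angular": [0,0,0]},{"travel": [0,0,0],"angular": [0,0,0]}]}}

```text
time: 16.1
position: [0.4967, 0.1046, 0.0315]
tool_rot: [3.142, 0.0, -0.0]
ft_force: [-0.3, -0.3, -2.0]
grip_width: 0.473
```

Call:
{"fn": "servo_tool", "kwargs": {"series": [{"travel": [0,0,0.002],"angular": [0,0,0]},{"travel": [0,0,0],"angular": [0,0,0]},{"travel": [0,0,0],"angular": [0,0,0]}]}}

```text
time: 16.4
position: [0.497, 0.1045, 0.0298]
tool_rot: [3.142, -0.0, 0.001]
ft_force: [-0.4, -0.6, -1.0]
grip_width: 0.465
```

Call:
{"fn": "servo_tool", "kwargs": {"series": [{"travel": [0,0,0.0015],"angular": [0,0,0]},{"travel": [0,0,0],"angular": [0,0,0]},{"travel": [0,0,0],"angular": [0,0,0]}]}}

```text
time: 16.7
position: [0.4971, 0.1045, 0.0296]
tool_rot: [3.141, -0.0, 0.001]
ft_force: [-4.2, -0.9, 9.6]
grip_width: 0.467
```

Call:
{"fn": "servo_tool", "kwargs": {"series": [{"travel": [0,0,0],"angular": [0,0,0]},{"travel": [0,0,0],"angular": [0,0,0]},{"travel": [0,0,0],"angular": [0,0,0]},{"travel": [0,0,-0.02],"angular": [0,0,0]},{"travel": [0,0,-0.03],"angular": [0,0,0]}], "claw": 0.07}}

```text
time: 17.2
position: [0.4949, 0.1042, 0.0767]
tool_rot: [3.141, 0.0, -0.007]
ft_force: [0.7, 0.4, 0.8]
grip_width: 0.778
```

Call:
{"fn": "servo_tool", "kwargs": {"series": [{"travel": [0,0,-0.04],"angular": [0,0,0]},{"travel": [0,0,-0.04],"angular": [0,0,0]},{"travel": [0,0,0],"angular": [0,0,0]}], "claw": 0.087}}

```text
time: 17.5
position: [0.5005, 0.1055, 0.1637]
tool_rot: [-3.14, 0.0, -0.017]
ft_force: [0.2, 0.5, 0.4]
grip_width: 0.964
```

Call:
{"fn": "servo_tool", "kwargs": {"series": [{"travel": [0.004,-0.0472,0],"angular": [0,0,0]},{"travel": [0.004,-0.0472,0],"angular": [0,0,0]},{"travel": [0.004,-0.0472,0],"angular": [0,0,0]},{"travel": [0.004,-0.0472,0],"angular": [0,0,0]},{"travel": [0.004,-0.0472,0],"angular": [0,0,0]}]}}

```text
time: 18.0
position: [0.5166, 0.342, 0.1572]
tool_rot: [3.141, -0.001, -0.001]
ft_force: [0.7, -0.5, -0.1]
grip_width: 1.005
```

Call:
{"fn": "servo_tool", "kwargs": {"series": [{"travel": [0.004,-0.0472,0],"angular": [0,0,0]},{"travel": [0.004,-0.0472,0],"angular": [0,0,0]},{"travel": [0,0,0.03],"angular": [0,0,0]},{"travel": [0,0,0.02],"angular": [0,0,0]},{"travel": [0,0,0],"angular": [0,0,0]}]}}

```text
time: 18.5
position: [0.5226, 0.4333, 0.1031]
tool_rot: [3.137, 0.001, -0.01]
ft_force: [0.1, -0.9, -0.8]
grip_width: 1.0
```

```bash
python3 snap.py 7
python3 - <<'E'
from h import *
print(ctrl.get_state()['joint_positions'].round(2))
a=cv2.imread("pics/top7.png")[130:290,140:360];b=cv2.imread("pics/side7.png")[180:320,140:330]
a=cv2.resize(a,(412,300),interpolation=2);b=cv2.resize(b,(380,300),interpolation=2)
cv2.imwrite("pics/c7b.png",cv2.hconcat([a,b]))
E
```

```text
18.6 [0.5246 0.4345 0.1074] [ 3.141e+00 -1.000e-03 -2.000e-03] [ 1.  -0.6 -0.3] 0.9977750604675505
[-0.29  0.54 -0.6   1.49  0.32  1.21 -2.51]
```

View pics/c7b.png

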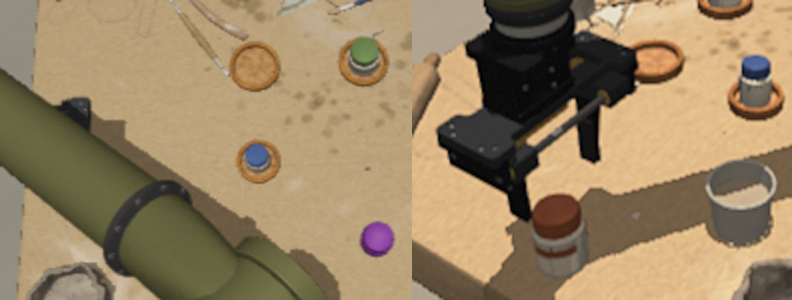

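Call:
{"fn": "servo_tool", "kwargs": {"series": [{"travel": [0,0,0.03],"angular": [0,0,0]},{"travel": [0,0,0.03],"angular": [0,0,0]},{"travel": [0,0,0.0205],"angular": [0,0,0]},{"travel": [0,0,0],"angular": [0,0,0]}]}}

```text
time: 19.0
position: [0.5241, 0.4332, 0.0257]
tool_rot: [3.139, -0.002, -0.004]
ft_force: [0.1, -0.2, -1.3]
grip_width: 1.0
```

Call:
{"fn": "servo_tool", "kwargs": {"series": [{"travel": [0,0,0],"angular": [0,0,0]},{"travel": [0,0,0],"angular": [0,0,0]},{"travel": [0,0,0],"angular": [0,0,0]},{"travel": [0,0,0],"angular": [0,0,0]},{"travel": [0,0,0],"angular": [0,0,0]}], "claw": 0.044}}

```text
time: 19.5
position: [0.5251, 0.4358, 0.0284]
tool_rot: [-3.14, 0.0, -0.002]
ft_force: [0.6, 2.2, 1.1]
grip_width: 0.633
```

Call:
{"fn": "servo_tool", "kwargs": {"series": [{"travel": [0,0,0],"angular": [0,0,0]},{"travel": [0,0,0],"angular": [0,0,0]},{"travel": [0,0,-0.01],"angular": [0,0,0]},{"travel": [0,0,-0.02],"angular": [0,0,0]},{"travel": [0,0,-0.03],"angular": [0,0,0]}]}}

```text
time: 20.0
position: [0.5231, 0.4324, 0.0853]
tool_rot: [3.136, -0.0, -0.008]
ft_force: [0.4, -0.5, -2.3]
grip_width: 0.603
```

Call:
{"fn": "servo_tool", "kwargs": {"series": [{"travel": [0,0,-0.03],"angular": [0,0,0]},{"travel": [0,0,-0.04],"angular": [0,0,0]},{"travel": [0,0,0],"angular": [0,0,0]}]}}

```text
time: 20.3
position: [0.5268, 0.4367, 0.1639]
tool_rot: [-3.137, 0.001, -0.011]
ft_force: [1.5, 1.6, -1.6]
grip_width: 0.606
```

Call:
{"fn": "servo_tool", "kwargs": {"series": [{"travel": [0.0174,0.0404,0],"angular": [0,0,0]},{"travel": [0.0174,0.0404,0],"angular": [0,0,0]},{"travel": [0.0174,0.0404,0],"angular": [0,0,0]},{"travel": [0.0174,0.0404,0],"angular": [0,0,0]},{"travel": [0.0174,0.0404,0],"angular": [0,0,0]}]}}

```text
time: 20.8
position: [0.6112, 0.2301, 0.1562]
tool_rot: [3.14, -0.0, -0.004]
ft_force: [1.1, 0.4, -2.1]
grip_width: 0.606
```

Call:
{"fn": "servo_tool", "kwargs": {"series": [{"travel": [0.0174,0.0404,0],"angular": [0,0,0]},{"travel": [0.0174,0.0404,0],"angular": [0,0,0]},{"travel": [0.0174,0.0404,0],"angular": [0,0,0]},{"travel": [0,0,0],"angular": [0,0,0]},{"travel": [0,0,0.03],"angular": [0,0,0]}]}}

```text
time: 21.3
position: [0.6668, 0.1089, 0.1303]
tool_rot: [3.141, -0.008, 0.009]
ft_force: [0.7, 1.2, -2.2]
grip_width: 0.606
```

Call:
{"fn": "servo_tool", "kwargs": {"series": [{"travel": [0,0,0.03],"angular": [0,0,0]},{"travel": [0,0,0.02],"angular": [0,0,0]},{"travel": [0,0,0],"angular": [0,0,0]},{"travel": [0,0,0],"angular": [0,0,0]}]}}

```text
time: 21.7
position: [0.6632, 0.1115, 0.077]
tool_rot: [3.141, -0.0, -0.003]
ft_force: [0.5, 0.4, -1.8]
grip_width: 0.605
```

```bash
python3 snap.py 8
python3 - <<'E'
import cv2
a=cv2.imread("pics/top8.png")[100:220,220:340];b=cv2.imread("pics/side8.png")[140:240,210:310]
a=cv2.resize(a,(400,400),interpolation=2);b=cv2.resize(b,(400,400),interpolation=2)
cv2.imwrite("pics/c8b.png",cv2.hconcat([a,b]))
E
```

```text
21.8 [0.6647 0.112  0.079 ] [-3.141e+00  0.000e+00 -3.000e-03] [ 0.6  0.3 -1.7] 0.6025039475646455
```

View pics/c8b.png

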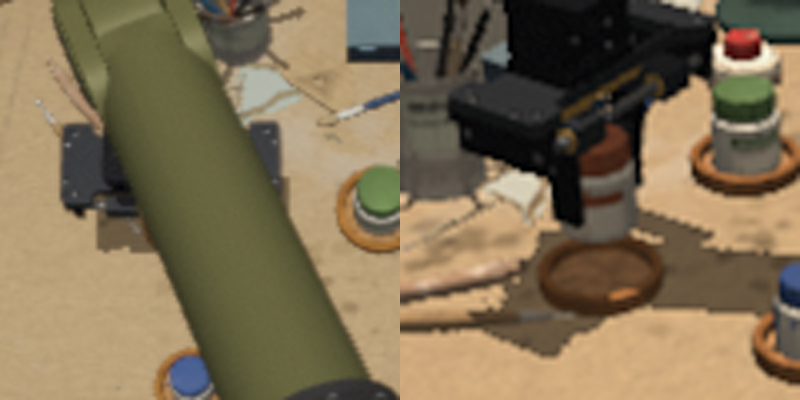

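Call:
{"fn": "servo_tool", "kwargs": {"series": [{"travel": [0,0,0.02],"angular": [0,0,0]},{"travel": [0,0,0.012],"angular": [0,0,0]},{"travel": [0,0,0.006],"angular": [0,0,0]},{"travel": [0,0,0.004],"angular": [0,0,0]},{"travel": [0,0,0],"angular": [0,0,0]}]}}

```text
time: 22.3
position: [0.6637, 0.1117, 0.0354]
tool_rot: [3.141, -0.0, -0.001]
ft_force: [0.1, -0.4, -2.3]
grip_width: 0.604
```

Call:
{"fn": "servo_tool", "kwargs": {"series": [{"travel": [0,0,0.003],"angular": [0,0,0]},{"travel": [0,0,0],"angular": [0,0,0]},{"travel": [0,0,0],"angular": [0,0,0]}]}}

```text
time: 22.6
position: [0.6647, 0.1119, 0.0345]
tool_rot: [3.142, -0.0, 0.003]
ft_force: [-4.0, -1.2, 6.0]
grip_width: 0.605
```

Call:
{"fn": "servo_tool", "kwargs": {"series": [{"travel": [0,0,0],"angular": [0,0,0]},{"travel": [0,0,0],"angular": [0,0,0]},{"travel": [0,0,0],"angular": [0,0,0]},{"travel": [0,0,-0.02],"angular": [0,0,0]},{"travel": [0,0,-0.03],"angular": [0,0,0]}], "claw": 0.082}}

```text
time: 23.1
position: [0.6622, 0.1112, 0.0805]
tool_rot: [3.141, -0.0, -0.007]
ft_force: [-0.6, -0.6, 0.4]
grip_width: 0.919
```

Call:
{"fn": "servo_tool", "kwargs": {"series": [{"travel": [0,0,-0.04],"angular": [0,0,0]},{"travel": [0,0,-0.04],"angular": [0,0,0]},{"travel": [0,0,-0.03],"angular": [0,0,0]},{"travel": [-0.02,-0.04,0],"angular": [0,0,0]},{"travel": [-0.02,-0.04,0],"angular": [0,0,0]}]}}

```text
time: 23.6
position: [0.6251, 0.191, 0.1939]
tool_rot: [-3.141, 0.007, -0.005]
ft_force: [0.6, 1.2, 0.2]
grip_width: 0.942
```

Call:
{"fn": "servo_tool", "kwargs": {"series": [{"travel": [-0.02,-0.04,0],"angular": [0,0,0]},{"travel": [-0.02,-0.04,0],"angular": [0,0,0]},{"travel": [-0.02,-0.04,0],"angular": [0,0,0]},{"travel": [0,0,0],"angular": [0,0,0]},{"travel": [0,0,0],"angular": [0,0,0]}]}}

```text
time: 24.1
position: [0.5629, 0.3135, 0.1925]
tool_rot: [-3.141, -0.006, -0.0]
ft_force: [-0.2, -0.9, -0.2]
grip_width: 0.942
```

```bash
python3 snap.py 9
python3 - <<'E'
import cv2
a=cv2.imread("pics/top9.png")[110:290,140:480];b=cv2.imread("pics/side9.png")[100:320,190:450]
cv2.imwrite("pics/c9a.png",cv2.resize(a,None,fx=2.3,fy=2.3,interpolation=2));cv2.imwrite("pics/c9b.png",cv2.resize(b,None,fx=2.7,fy=2.7,interpolation=2))
E
```

```text
24.2 [0.5648 0.3103 0.1922] [ 3.14e+00 -3.00e-03  1.00e-03] [ 0.5 -0.6  0. ] 0.9452093550789495
```

View pics/c9a.png

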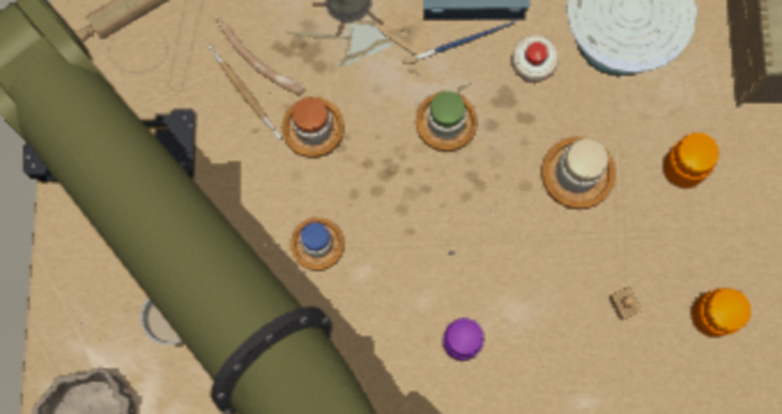

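View pics/c9b.png

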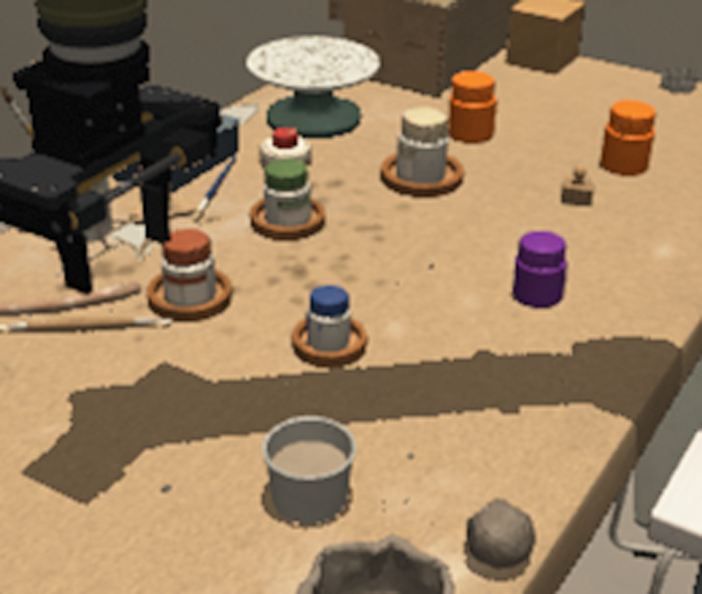

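All four jars stand upright in their own holders. Rust is at top px (275,160), green at (334,157), cream at (395,180) and blue at (277,213). The tub and the stamp have not moved, and the gripper is clear and open.

```bash
python3 -c "
from bench import ctrl
print(ctrl.close_job())"
```

```text
the job is handed in; nothing more can be done
None
```

I put all four jars away and handed the job in at about 24 s. The cream-lidded large jar is in the large holder and the blue small jar is in the small holder. The green and rust medium jars are in the two medium holders, one each.

The last pictures from both cameras show each jar upright inside its holder's well. By eye, the tub, the stamp block and the orange and purple look-alikes are where they started. The gripper was open and about 19 cm above the table, touching nothing, with wrist force readings of about 1 N or less.

The wrist force I saw on touching down never went above about 11 N. The finger opening read 3–5 mm less than each jar's stated diameter while gripping. I did not find out why, but the jars were held and placed without trouble. No check failed.

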